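# Open an iris air damper to its set mark

## Robot

A 6-joint arm with a two-finger parallel gripper is mounted at the origin on a cart in front of the work surface, level with it; the furniture and walls round the work are solid. World frame = base frame: x ahead of the robot, y to its left, z up, the work surface at z = 0. Lengths are in m, angles in rad, forces in N, time in s.
With the tool pointing down it reaches from about 0.275 to 0.975 m from the base axis. Payload 8.4 kg.
Tool frame: the origin (TCP) lies midway between the tips of the shut fingers; the grasp point (between the pads) lies 19 mm behind it; z points along the fingers, y is the line along which they close (so a half turn about z gives the same grasp; the last joint's range is limited). The gripper opens to 92 mm and grips with 3 to 60 N. Pads are 20 mm wide; open, the fingers measure 128 mm over their backs; the gripper's body (75 mm by 189 mm) begins 69 mm behind the grasp point.
Start: joints at [-1.153, 0.353, 1.633, -0, 1.155, -0.002], TCP at [0.255, -0.571, 0.189] pointing down, gripper open.
Joint ranges: [-2.63, 2.63], [-0.92, 2.1], [0.06, 2.66], [-1.3, 4.44], [0, 2.69], [-3.02, 3.02]. Speed limits (rad/s): [2.22, 2.22, 2.79, 3.14, 3.14, 3.14].

## Interface

Orientations are given as a rotation vector (axis times angle).
In Python, from rig import bot gives the robot as it stands. The module is installed in compiled form; this text tells all that it offers.
- The arm moves only by the tool send_rows, never from a script. Its argument "rows" is a list of rows, each a list of 3 entries, a list of its own where there are three numbers: the finger opening in cm, from 0 to 9.19, then the shift along the world's x, y, z in cm, then the turn about the world's z in degrees. In form: [[claw, [tx, ty, tz], spin], ...]. A call has 1 to 20 rows; each row shifts and turns the commanded pose from where the row before left it; what a row does not reach is not made up. A row lasts 1/10 s, in which the tool goes at most 50 mm and 8.59 degrees, less where a joint would pass 70% of its speed; a pose out of reach is approached as far as the arm can. A call with a gripper value outside its range is refused whole. The fingers move at their own pace and stop on an object; "force" is the grip in N (left out, the last holds). Time passes only in rows, so rows that do not move let the fingers close. It gives the time, the measured TCP pose, the force, the opening and the grip force at its end, in the units of the state.
- bot.sense(): the state, without advancing time (a new reading comes with each control period).
- bot.grab_frame(name): name is "scene" or "top" or "wrist"; returns a dict with "color" (420x560x3 uint8, blue, green, red), "K" (3x3 intrinsics, pixels), "world_from_camera" (4x4, takes a point from camera to world coordinates). Camera axes: x right, y up, looking along -z (the intrinsics and any distortion apply to the point x, -y, -z); pixel columns grow to the right and rows downward; lengths in m; the calibration is good to about 2 mm. A picture is of the moment at which its call begins. There is no depth.
- bot.close_job(): hands the job in; it is judged then, once.
The state is a dict: "clock": time; "q": joint angles; "qd": joint speeds; "joint_torque": joint torques, N m; "position": TCP position; "tool_rot": TCP orientation; "force": force on the tool from outside, world axes, zero at the start; "torque": the same for the moment, N m; "gripper_width": finger opening in m; "finger_force": force on a finger pad.
Only numpy, scipy, OpenCV 4.12 (cv2) and the standard library are available. Lean on these libraries where they do the work, as an engineer would, in place of code of your own. Each camera call takes 0.05 s, during which the arm holds its last target. There are 200 camera calls.

## Task

The round iris damper on the bench is nearly shut. With a fingertip against the side of its upright lever post, gently push the lever round the arc to open it until the pointer at the lever's end stands between the two prongs of the small clip on the scale, then leave it there. Only push: do not pinch the lever or lift anything, and leave the clip, the damper itself and the things around it where they are.

Things in the scene. Friction and masses are not known exactly. Their poses are not given: they have to be found in the camera images.
- damper: Loose flat round iris damper, 1.8 kg: aluminium annulus 260 mm across, 20 mm thick, with a 100 mm bore, lying flat; friction holds it against the light pushes needed. Origin: on its axis at the underside, z up. A scale of short dark lines lies on its top face, on the side toward the robot.
- ring: Dark steel ring (152 mm outside, 100 mm inside, top 24 mm high) turning in the damper and carrying the lever; thin leaves in the bore open with it. Origin: on the damper's axis at the underside; x points out along the lever, z up. Turns 1.9 rad about z: shut = lever toward the robot's left; opens counter-clockwise seen from above, the lever sweeping past the robot's side to the right.
- post (a point): Middle of the black upright post on the lever: 92 mm from the damper's axis, 13 to 16 mm in diameter, from 29 to 69 mm above the bench; this point is at 49 mm. Push here, sideways along the arc: friction is about 0.15 N m (1.6 N at the post) and keeps the ring wherever it is left.
- pointer (a point): Outer end of the lever's pointer, 110.5 mm from the axis, 26.5 mm above the bench. Axes as the ring's. The lever is a flat steel bar 14 mm wide, top 29 mm high, out to 100 mm from the axis, then a 4.5 mm wide pointer.
- notch (a point): Middle of the 14 mm gap between the prongs' inner ends of the small steel clip (24 mm wide, top 27 mm high) screwed tight on the scale's rim, 0.4 to 1.5 rad counter-clockwise of the lever at the start. 113.5 mm from the axis, 26.5 mm high; x points outward, y along the arc counter-clockwise. The pointer passes just inside the prongs without touching them.
- oil_can: Bystander: loose dark red thumb oil can, 63 mm wide, 135 mm tall, standing to the left of the damper and farther back. Origin at the centre of its underside.
- punch: Bystander: loose steel punch 14x140x14 mm, lying right of the damper and nearer the robot. Origin at the centre of its underside, length along y.
- whetstone: Bystander: loose grey sharpening stone 45x150x26 mm, right of the damper. Origin at the centre of its underside, length along y.

How it is judged:
By the outcome, as a careful person would: the job done as asked, in the order asked, and still so for the second after the job is handed in, with the robot touching nothing.
It also fails if it takes over 45 s, if anything falls off the work surface, if the arm or the gripper's body presses on something with over 40 N, if the wrist force passes 120 N, or if a joint passes its speed limit or range.

## Working session

There is one attempt and no reset: what is moved stays moved. The work goes in short steps, Python scripts to look and compute and a tool call to move; the robot and the scene stay as the last step left them, time stands still between calls to the robot, and variables do not carry over. Pictures are saved under pics/ and viewed, at most 11 in all, crops included, and the job is handed in when it is done.

Besides the shell and the picture viewer there is one more tool, called in YAML: its name, and indented under it one key for each argument. send_rows: Moves the arm, as the interface text tells. Its arguments: {"type":"object","properties":{"rows":{"type":"array"},"force":{"type":"number"}},"required":["rows"]}

```bash
mkdir -p pics
python3 - <<'E'
from rig import bot
import cv2,numpy as np
for n in("top","scene"):
    f=bot.grab_frame(n); cv2.imwrite(f"pics/{n}0.png",f["color"]); np.savez(f"{n}0.npz",**f)
    print(n,f["K"].tolist(),f["world_from_camera"].round(3).tolist(),[k for k in f])
s=bot.sense();print(s["clock"],s["position"],s["tool_rot"])
E
```

```text
top [[426.87207249723696, 0.0, 280.3759807065573], [0.0, 426.87207249723696, 211.31252435790327], [0.0, 0.0, 1.0]] [[-0.008, 0.982, -0.191, 0.362], [-0.999, -0.015, -0.034, -0.037], [-0.036, 0.191, 0.981, 1.061], [0.0, 0.0, 0.0, 1.0]] ['color', 'K', 'world_from_camera']
scene [[379.4228289041447, 0.0, 278.5265651989935], [0.0, 379.4228289041447, 209.0992513506294], [0.0, 0.0, 1.0]] [[-0.769, 0.538, -0.344, 0.227], [-0.639, -0.636, 0.433, 0.404], [0.014, 0.553, 0.833, 0.894], [0.0, 0.0, 0.0, 1.0]] ['color', 'K', 'world_from_camera']
0.1 [ 0.25454404 -0.5702987   0.18887054] [-3.07146418e+00 -6.54339233e-01  4.25466065e-04]
```

View pics/top0.png

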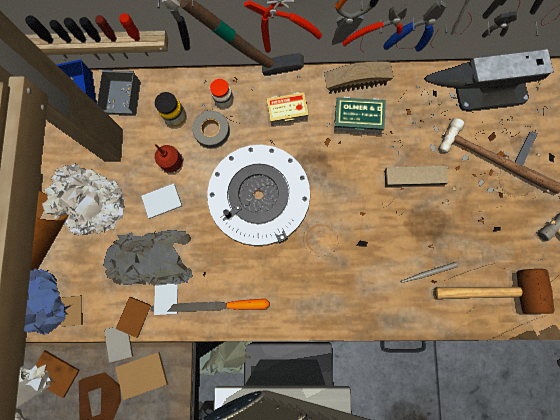

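View pics/scene0.png

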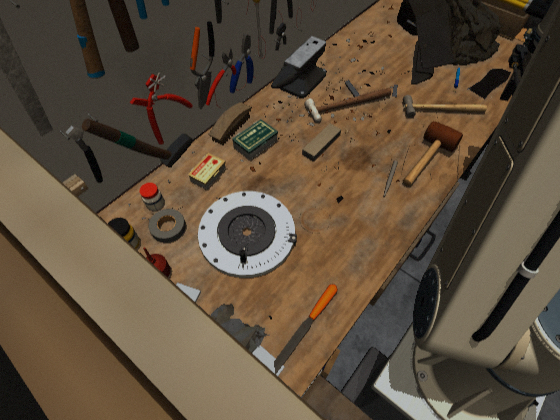

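The top view shows the damper centred near (259,195), the lever post near (228,212) and the clip near (281,237). The scene view agrees, with the post at (243,257) and the clip at (291,238). Next I'll measure these and enlarge the area.

```bash
cat > h.py <<'E'
import numpy as np,cv2
def ray(f,uv,z):
    K=f["K"];M=f["world_from_camera"];d=np.linalg.inv(K)@[uv[0],uv[1],1];d=M[:3,:3]@(d*[1,-1,-1]);o=M[:3,3]
    return o+d*(z-o[2])/d[2]
def proj(f,p):
    M=f["world_from_camera"];c=M[:3,:3].T@(np.array(p)-M[:3,3]);u=f["K"]@(c*[1,-1,-1]);return u[:2]/u[2]
E
python3 - <<'E'
from h import *
f0=None
C=[]
for n,s in(("top",(259,195)),("scene",(247,230))):
    f=dict(np.load(n+"0.npz"));im=f["color"]
    m=(cv2.cvtColor(im,cv2.COLOR_BGR2HSV)[...,1]<50)&(im.min(2)>150)
    k=np.zeros_like(m);k[s[1]-60:s[1]+60,s[0]-60:s[0]+60]=1;m=(m&k).astype(np.uint8)
    cs=cv2.findContours(m,cv2.RETR_EXTERNAL,cv2.CHAIN_APPROX_NONE)[0];c=max(cs,key=cv2.contourArea)
    h=cv2.convexHull(c)[:,0]
    w=np.array([ray(f,p,.02)[:2] for p in h],np.float32);(x,y),r=cv2.minEnclosingCircle(w)
    A=np.c_[2*w,np.ones(len(w))];q=np.linalg.lstsq(A,(w**2).sum(1),rcond=None)[0]
    print(n,"enclose",x,y,r,"fit",q[:2],np.sqrt(q[2]+q[0]**2+q[1]**2));C.append(q[:2])
    if n=="top":
        cr=cv2.resize(im[135:255,199:319],None,fx=5,fy=5,interpolation=cv2.INTER_CUBIC);cv2.imwrite("pics/crop1.png",cr)
    else: cv2.imwrite("pics/crop2.png",cv2.resize(im[185:285,190:310],None,fx=5,fy=5,interpolation=cv2.INTER_CUBIC))
E
```

```text
top enclose 0.612267792224884 0.05505358427762985 0.12986133992671967 fit [0.61230957 0.05503486] 0.12921276578120688
scene enclose 0.6120898723602295 0.05486660450696945 0.1293250173330307 fit [0.61205645 0.05509846] 0.1281808323566436
```

View pics/crop1.png

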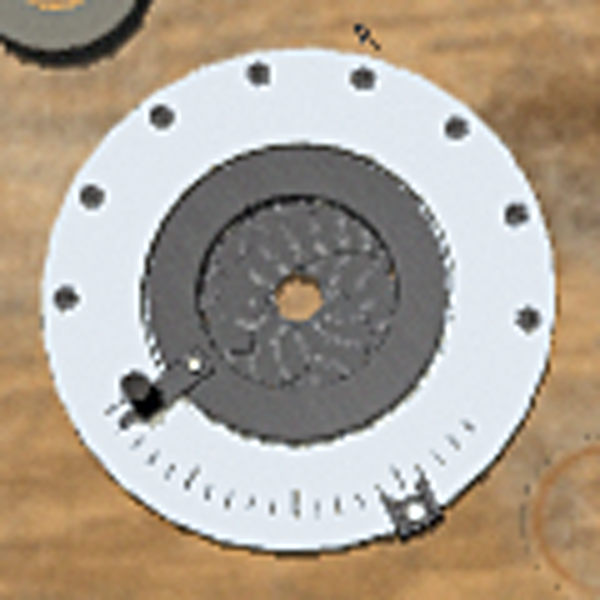

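View pics/crop2.png

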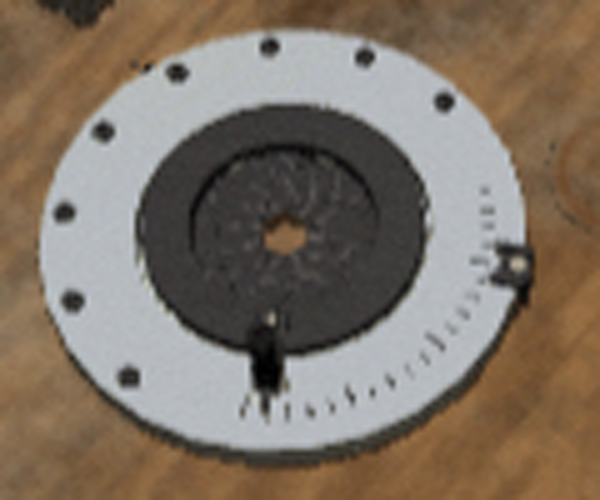

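The crops show the pivot screw at (193,365) and the post, black, from about (133,382) to (148,405). The clip prong tips are at (383,490) and (427,477), and its screw is at (413,511). Now I'll convert these to angles about the axis.

Run:
```python
from h import *
C=np.array([.6122,.055])
def show(n,off,pts):
    f=dict(np.load(n+"0.npz"))
    for l,x,y,z in pts:
        w=ray(f,((x+.5)/5-.5+off[0],(y+.5)/5-.5+off[1]),z)[:2];d=w-C
        print(n,l,w.round(4),"r",np.hypot(*d).round(4),"ang",np.degrees(np.arctan2(d[1],d[0]))%360)
show("top",(199,135),[("pivot",193,365,.029),("posttop",133,382,.069),("postbot",148,405,.029),("ptr",125,425,.0265),("prA",383,490,.027),("prB",427,477,.027),("screw",413,511,.027)])
show("scene",(190,185),[("pivot",270,318,.029),("posttop",262,330,.069),("postbot",267,388,.029),("ptr",265,410,.0265),("prA",500,247,.027),("prA'",495,282,.027),("screw",518,264,.027)])
```

```text
top pivot [0.574  0.1056] r 0.0634 ang 127.0124240042107
top posttop [0.558  0.1287] r 0.0915 ang 126.33428669744107
top postbot [0.5542 0.1277] r 0.093 ang 128.5667876033754
top ptr [0.5448 0.1394] r 0.108 ang 128.61309799250762
top prA [0.5106 0.0118] r 0.1104 ang 203.00968766577702
top prB [ 0.5167 -0.0098] r 0.1154 ang 214.14022905307922
top screw [ 0.5    -0.0028] r 0.1262 ang 207.24396906943704
scene pivot [0.5761 0.1036] r 0.0606 ang 126.61484702997275
scene posttop [0.5584 0.1248] r 0.0881 ang 127.58906523685417
scene postbot [0.5505 0.1336] r 0.0999 ang 128.11989988919714
scene ptr [0.5441 0.1423] r 0.1107 ang 127.96828555263392
scene prA [ 0.5129 -0.0059] r 0.1165 ang 211.5221953900649
scene prA' [0.5018 0.0121] r 0.1184 ang 201.2256414267481
scene screw [ 0.4993 -0.004 ] r 0.1274 ang 207.58849188288974
```

send_rows:
  rows:
    - [0,[1.63,3.59,0],0.7]
    - [0,[1.63,3.59,0],0.7]
    - [0,[1.63,3.59,0],0.7]
    - [0,[1.63,3.59,0],0.7]
    - [0,[1.63,3.59,0],0.7]
    - [0,[1.63,3.59,0],0.7]
    - [0,[1.63,3.59,0],0.7]
    - [0,[1.63,3.59,0],0.7]
    - [0,[1.63,3.59,0],0.7]
    - [0,[1.63,3.59,0],0.7]
    - [0,[1.63,3.59,0],0.7]
    - [0,[1.63,3.59,0],0.7]
    - [0,[1.63,3.59,0],0.7]
    - [0,[1.63,3.59,0],0.7]
    - [0,[1.63,3.59,0],0.7]
    - [0,[1.63,3.59,0],0.7]
    - [0,[1.63,3.59,0],0.7]
    - [0,[1.63,3.59,0],0.7]
    - [0,[1.63,3.59,0],0.7]
    - [0,[1.63,3.59,0],0.7]

```text
clock: 2.1
position: [0.5809, 0.1488, 0.1891]
tool_rot: [2.97, 1.025, -0.001]
force: [0.6, -0.2, 0.5]
gripper_width: 0.0001
finger_force: 0.0
```

Run:
```python
from rig import bot
import cv2,numpy as np
f=bot.grab_frame("wrist"); cv2.imwrite("pics/w1.png",f["color"]); np.savez("w1.npz",**f)
s=bot.sense();print(s["clock"],s["position"],s["tool_rot"],s["gripper_width"],s["force"])
```

```text
2.15 [0.58340738 0.15367229 0.18931206] [-2.96673547 -1.02704502 -0.00419056] 2.8664114589724776e-05 [1.08025193 2.84205237 0.52158006]
```

View pics/w1.png

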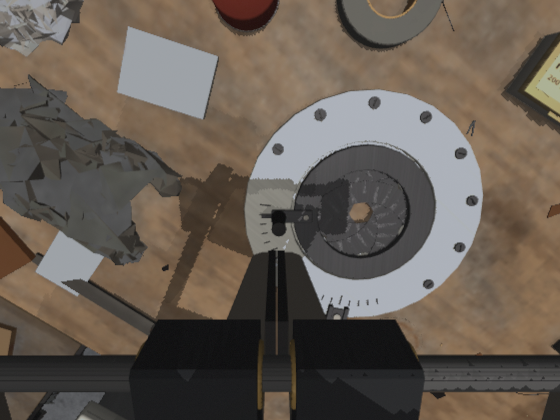

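The wrist view shows the lever and post at (279,220), the clip at (337,312) and the fingertips near (278,250), still high up. I'll check the post position from this view.

Run:
```python
from h import *
from rig import bot
f=dict(np.load("w1.npz"));C=np.array([.6122,.055])
print(proj(f,(.5834,.1537,.189)))
for l,u,v,z in(("bore",360,211,.02),("postbase",279,213,.029),("posttop",279,229,.069),("ptr",261,216,.0265),("prA",331,305,.027),("prB",347,306,.027)):
    w=ray(f,(u,v),z)[:2];d=w-C;print(l,w.round(4),np.hypot(*d).round(4),np.degrees(np.arctan2(d[1],d[0]))%360)
s=bot.sense();print(s["clock"],s["position"],s["tool_rot"])
```

```text
[273.22470377 242.63235352]
bore [0.6157 0.0611] 0.007 59.79477748305614
postbase [0.5617 0.1307] 0.091 123.72752183524557
posttop [0.5587 0.1287] 0.0911 125.9670025175335
ptr [0.5465 0.1433] 0.11 126.66260426847947
prA [0.5106 0.0133] 0.1098 202.3146385307731
prB [ 0.5212 -0.0022] 0.1075 212.12982871506546
2.15 [0.58340738 0.15367229 0.18931206] [-2.96673547 -1.02704502 -0.00419056]
```

send_rows:
  rows:
    - [0,[0,0,0],0]
    - [0,[0,0,0],0]
    - [0,[0,0,-2.5],0]
    - [0,[0,0,-2.5],0]
    - [0,[0,0,-2.5],0]
    - [0,[0,0,-2.5],0]
    - [0,[0,0,-2],0]
    - [0,[0,0,-1.5],0]
    - [0,[0,0,-1.2],0]
    - [0,[0,0,0],0]
    - [0,[0,0,0],0]

```text
clock: 3.25
position: [0.581, 0.1471, 0.0429]
tool_rot: [2.97, 1.024, 0.001]
force: [0.4, -0.5, -0.2]
gripper_width: 0.0002
finger_force: 0.0
```

Run:
```python
from h import *
from rig import bot
s=bot.sense();print(s["clock"],s["position"],s["tool_rot"],s["force"])
f=bot.grab_frame("wrist"); cv2.imwrite("pics/w2.png",f["color"]); np.savez("w2.npz",**f)
C=np.array([.6122,.055])
def fp(th,off):
    t=np.radians(th);return C+.092*np.array([np.cos(t),np.sin(t)])-off*np.array([-np.sin(t),np.cos(t)])
p=np.array(s["position"][:2])
# contact-holding poses for lever angle th, finger offset 17 mm
for th in [127.5]+list(range(132,205,4))+[205]:
    q=fp(th,.017);print(th,q.round(4),((q-p)*100).round(2));p=q
```

```text
3.25 [0.58103843 0.14706058 0.04292744] [2.97008083e+00 1.02366506e+00 6.01668101e-04] [ 0.44813957 -0.47980534 -0.1822915 ]
127.5 [0.5697 0.1383] [-1.14 -0.87]
132 [0.5633 0.1347] [-0.64 -0.36]
136 [0.5578 0.1311] [-0.54 -0.36]
140 [0.5527 0.1272] [-0.52 -0.4 ]
144 [0.5478 0.1228] [-0.49 -0.43]
148 [0.5432 0.1182] [-0.46 -0.47]
152 [0.5389 0.1132] [-0.42 -0.5 ]
156 [0.5351 0.108 ] [-0.39 -0.53]
160 [0.5316 0.1024] [-0.35 -0.55]
164 [0.5284 0.0967] [-0.31 -0.57]
168 [0.5257 0.0908] [-0.27 -0.59]
172 [0.5235 0.0846] [-0.23 -0.61]
176 [0.5216 0.0784] [-0.19 -0.63]
180 [0.5202 0.072 ] [-0.14 -0.64]
184 [0.5192 0.0655] [-0.1  -0.65]
188 [0.5187 0.059 ] [-0.05 -0.65]
192 [0.5187 0.0525] [-0.01 -0.65]
196 [0.5191 0.046 ] [ 0.04 -0.65]
200 [0.5199 0.0395] [ 0.09 -0.65]
204 [0.5212 0.0331] [ 0.13 -0.64]
205 [0.5216 0.0315] [ 0.04 -0.16]
```

View pics/w2.png

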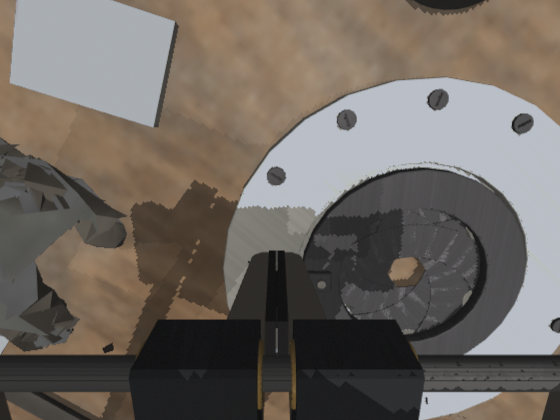

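The fingertips are down at (277,250) on the clockwise side of the post. The lever's pivot screw at (322,285) is just visible beside the fingers. I'll push to about 176° first.

send_rows:
  rows:
    - [0,[-0.4,-0.3,0],0]
    - [0,[-0.4,-0.3,0],0]
    - [0,[-0.35,-0.27,0],0]
    - [0,[-0.32,-0.18,0],2]
    - [0,[-0.32,-0.18,0],2]
    - [0,[-0.54,-0.36,0],4]
    - [0,[-0.52,-0.4,0],4]
    - [0,[-0.49,-0.43,0],4]
    - [0,[-0.46,-0.47,0],4]
    - [0,[-0.42,-0.5,0],4]
    - [0,[-0.39,-0.53,0],4]
    - [0,[-0.35,-0.55,0],4]
    - [0,[-0.31,-0.57,0],4]
    - [0,[-0.27,-0.59,0],4]
    - [0,[-0.23,-0.61,0],4]
    - [0,[-0.19,-0.63,0],4]
    - [0,[0,0,0],0]
    - [0,[0,0,0],0]

```text
clock: 5.1
position: [0.521, 0.0785, 0.0427]
tool_rot: [2.299, 2.141, 0.0]
force: [-0.4, 0.6, -0.6]
gripper_width: 0.0004
finger_force: 0.0
```

Run:
```python
from h import *
from rig import bot
s=bot.sense();print(s["clock"],s["position"],s["tool_rot"],s["force"])
f=bot.grab_frame("top");np.savez("top1.npz",**f)
g=bot.grab_frame("scene");np.savez("scene1.npz",**g)
a=cv2.resize(f["color"][150:250,209:309],(400,400),interpolation=cv2.INTER_CUBIC)
b=cv2.resize(g["color"][185:285,200:300],(400,400),interpolation=cv2.INTER_CUBIC)
cv2.imwrite("pics/c3.png",np.hstack([a,b]))
```

```text
5.1 [0.52098212 0.07845869 0.04265742] [2.29916139e+00 2.14083893e+00 1.55117030e-05] [-0.41228037  0.64179247 -0.58416026]
```

View pics/c3.png

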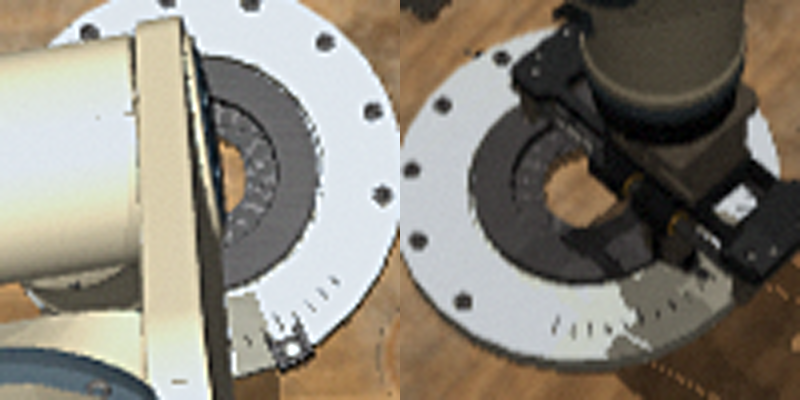

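The arm hides the lever in both views, but the bore opening has grown, so the ring is turning. The clip at (292,348) and the damper are unmoved. I'll push to about 200°, back off and look.

send_rows:
  rows:
    - [0,[-0.14,-0.64,0],4]
    - [0,[-0.1,-0.65,0],4]
    - [0,[-0.05,-0.65,0],4]
    - [0,[-0.01,-0.65,0],4]
    - [0,[0.04,-0.65,0],4]
    - [0,[0.04,-0.33,0],2]
    - [0,[0.04,-0.32,0],2]
    - [0,[0,0,0],0]
    - [0,[0,0,0],0]
    - [0,[0,1,0],0]
    - [0,[0,1,0],0]
    - [0,[0,1,0],0]
    - [0,[0,1,3],0]
    - [0,[0,1,4],0]
    - [0,[0,0,4],0]
    - [0,[0,0,0],0]
    - [0,[0,0,0],0]

```text
clock: 6.9
position: [0.5198, 0.0905, 0.1532]
tool_rot: [1.799, 2.574, 0.002]
force: [-0.5, 1.2, -0.7]
gripper_width: 0.0003
finger_force: 0.0
```

Run:
```python
from h import *
from rig import bot
s=bot.sense();print(s["clock"],s["position"],s["tool_rot"],s["force"])
f=bot.grab_frame("wrist");np.savez("w3.npz",**f)
g=bot.grab_frame("scene");np.savez("scene2.npz",**g)
b=cv2.resize(g["color"][215:275,250:310],(420,420),interpolation=cv2.INTER_CUBIC)
cv2.imwrite("pics/c4.png",np.hstack([f["color"][:,0:560],b])[:, :980] if 0 else cv2.resize(np.hstack([f["color"],b]),(800,343)))
```

```text
6.9 [0.51980743 0.090541   0.15323512] [1.79903224e+00 2.57364546e+00 2.31729652e-03] [-0.45659105  1.21958048 -0.69094009]
```

View pics/c4.png

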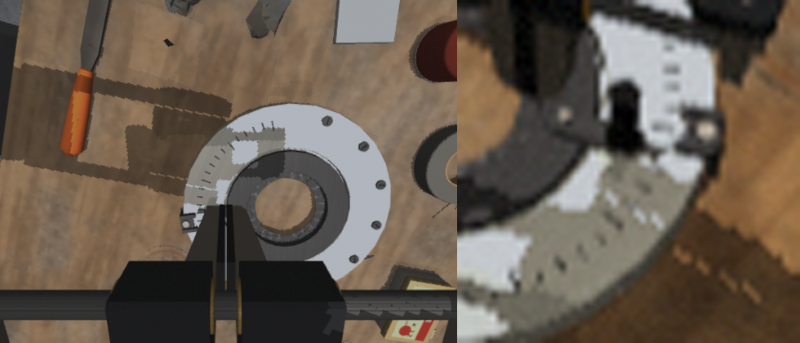

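The wrist view shows the clip at (187,220) and the post hidden behind the fingers. The scene crop shows the post base at (627,148) just short of the clip, the pivot screw at (565,115) and the clip screw at (707,130). I'll measure the angle and enlarge the scene crop.

Run:
```python
from h import *
f=dict(np.load("scene2.npz"));C=np.array([.6122,.055])
for l,x,y,z in(("pivot",565,115,.029),("posttop",626,86,.069),("postbase",627,147,.029),("ptr",660,157,.0265),("screw",707,130,.027)):
    s=343/60;w=ray(f,((x-457.3)/s-.5+250,y/s-.5+215),z)[:2];d=w-C;print(l,np.hypot(*d).round(4),np.degrees(np.arctan2(d[1],d[0]))%360)
cv2.imwrite("pics/c5.png",cv2.resize(f["color"][220:256,262:306],None,fx=16,fy=16,interpolation=cv2.INTER_CUBIC))
```

```text
pivot 0.0627 201.06957024183313
posttop 0.0912 201.82547354215055
postbase 0.0951 197.12907666611324
ptr 0.1104 198.36294750244443
screw 0.1272 207.7944076604098
```

View pics/c5.png

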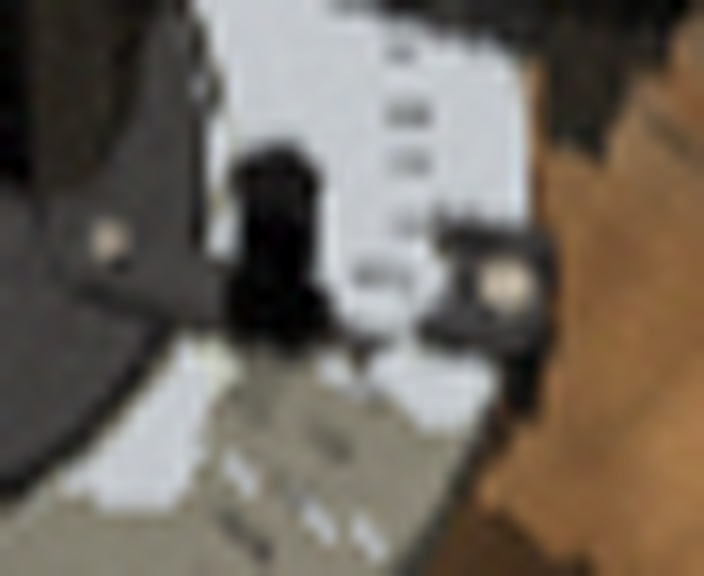

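The crop shows the pivot screw at (108,240) and the pointer tip near (372,358), just short of the clip. The prong ends are at (428,332) and (438,212), and the clip screw is at (506,282).

Run:
```python
from h import *
f=dict(np.load("scene2.npz"));C=np.array([.6122,.055])
for l,x,y,z in(("pivot",108,240,.029),("posttop",278,165,.069),("ptr",372,356,.0265),("pr1",424,332,.027),("pr2",436,214,.027),("screw",506,282,.027)):
    w=ray(f,((x+.5)/16-.5+262,(y+.5)/16-.5+220),z)[:2];d=w-C;print(l,np.hypot(*d).round(4),np.degrees(np.arctan2(d[1],d[0]))%360)
def fp(th,off=.017):
    t=np.radians(th);return C+.092*np.array([np.cos(t),np.sin(t)])-off*np.array([-np.sin(t),np.cos(t)])
from rig import bot
p=np.array(bot.sense()["position"][:2])
for th in(194,198,200,202,204,206,207): q=fp(th);print(th,q.round(4),((q-p)*100).round(2));p=q
```

```text
pivot 0.0625 201.24590982177656
posttop 0.0912 201.2494270045667
ptr 0.1098 198.53644030863163
pr1 0.1164 201.98744382444298
pr2 0.1139 213.01388705937097
screw 0.1271 207.90041727880293
194 [0.5188 0.0492] [ 0.04 -4.07]
198 [0.5194 0.0427] [ 0.06 -0.65]
200 [0.5199 0.0395] [ 0.05 -0.32]
202 [0.5205 0.0363] [ 0.06 -0.32]
204 [0.5212 0.0331] [ 0.07 -0.32]
206 [0.5221 0.0299] [ 0.08 -0.32]
207 [0.5225 0.0284] [ 0.05 -0.16]
```

send_rows:
  rows:
    - [0,[0,0,-4],0]
    - [0,[0,0,-4],0]
    - [0,[0,0,-3],0]
    - [0,[0,0,0],0]
    - [0,[0,-1.2,0],2]
    - [0,[0,-1.2,0],2]
    - [0,[0,-1.0,0],2]
    - [0,[0,-0.8,0],0]
    - [0,[0,-0.4,0],0]
    - [0,[0,-0.4,0],0]
    - [0,[0.05,-0.3,0],0]
    - [0,[0.06,-0.3,0],0]
    - [0,[0.07,-0.3,0],0]
    - [0,[0.03,-0.12,0],0]
    - [0,[0,0,0],0]
    - [0,[0,0,0],0]

```text
clock: 8.6
position: [0.5212, 0.0294, 0.0424]
tool_rot: [-1.663, -2.665, 0.001]
force: [0.3, 0.7, 0.2]
gripper_width: 0.0004
finger_force: 0.1
```

send_rows:
  rows:
    - [0,[0,1,0],0]
    - [0,[0,1,0],0]
    - [0,[0,1.5,0],0]
    - [0,[0,1.5,3],0]
    - [0,[0,2,4],0]
    - [0,[0,3,4],0]
    - [0,[0,4,2],0]
    - [0,[0,4,0],0]
    - [0,[0,4,0],0]
    - [0,[0,0,0],0]
    - [0,[0,0,0],0]

```text
clock: 9.7
position: [0.5206, 0.2508, 0.1722]
tool_rot: [-1.66, -2.667, 0.001]
force: [-0.6, -0.1, 0.6]
gripper_width: 0.0005
finger_force: 0.0
```

Run:
```python
from h import *
from rig import bot
s=bot.sense();print(s["clock"],s["position"],s["force"])
ims=[]
for n,(r,c) in(("scene",(215,262)),("top",(210,255))):
    f=bot.grab_frame(n);np.savez(n+"3.npz",**f)
    ims.append(cv2.resize(f["color"][r:r+40,c:c+40],(400,400),interpolation=cv2.INTER_CUBIC))
cv2.imwrite("pics/c6.png",np.hstack(ims))
```

```text
9.7 [0.52058998 0.25081308 0.1721698 ] [-0.64855275 -0.12570196  0.60891611]
```

View pics/c6.png

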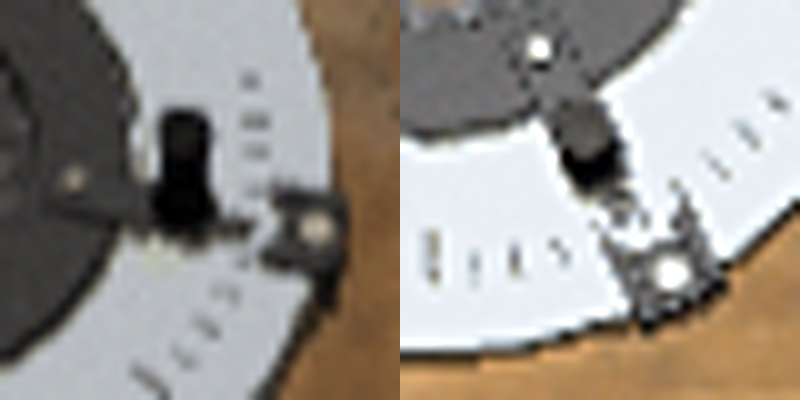

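Both views now show the pointer between the prongs. In the scene view the pointer tip is at about (250,228) with prongs at (265,265) and (277,190). In the top view it is at about (630,215) with prongs at (607,237) and (685,205). I'll check how well centred it is.

Run:
```python
from h import *
C=np.array([.6122,.055])
for n,(r,c),P in(("scene",(215,262),(("pivot",73,178,.029),("posttop",186,118,.069),("ptr",250,228,.0265),("pr1",264,263,.027),("pr2",278,190,.027),("screw",318,228,.027))),
 ("top",(210,255),(("pivot",139,47,.029),("posttop",182,127,.069),("ptr",229,218,.0265),("pr1",207,237,.027),("pr2",283,205,.027),("screw",271,272,.027)))):
    f=dict(np.load(n+"3.npz"))
    for l,x,y,z in P:
        w=ray(f,((x+.5)/10-.5+c,(y+.5)/10-.5+r),z)[:2];d=w-C;print(n,l,np.hypot(*d).round(4),(np.degrees(np.arctan2(d[1],d[0]))%360).round(1))
```

```text
scene pivot 0.0621 207.4
scene posttop 0.0916 208.0
scene ptr 0.1104 205.8
scene pr1 0.1167 201.2
scene pr2 0.1156 212.1
scene screw 0.1277 207.7
top pivot 0.0622 205.6
top posttop 0.0919 205.5
top ptr 0.1099 206.3
top pr1 0.1119 202.7
top pr2 0.1139 212.9
top screw 0.1266 207.7
```

The lever sits about 1° short of the notch's middle. I'll nudge it about 1.5 mm further for margin.

send_rows:
  rows:
    - [0,[0,-4,0],0]
    - [0,[0,-4,0],0]
    - [0,[0,-4,-2],0]
    - [0,[0,-3,-4],0]
    - [0,[0,-2,-4],0]
    - [0,[0,-1.5,-3],0]
    - [0,[0,-1.0,0],0]
    - [0,[0,-1.0,0],0]
    - [0,[0,-0.8,0],0]
    - [0,[0,-0.5,0],0]
    - [0,[0,-0.2,0],0]
    - [0,[0.03,-0.08,0],0]
    - [0,[0.03,-0.08,0],0]
    - [0,[0,0,0],0]
    - [0,[0,0,0],0]

```text
clock: 11.3
position: [0.522, 0.0282, 0.0425]
tool_rot: [-1.663, -2.665, -0.0]
force: [0.1, 1.4, 0.6]
gripper_width: 0.0002
finger_force: 0.7
```

send_rows:
  rows:
    - [0,[0,1,0],0]
    - [0,[0,1,0],0]
    - [0,[0,1.5,0],0]
    - [0,[0,1.5,3],0]
    - [0,[0,2,4],0]
    - [0,[0,3,4],0]
    - [0,[0,4,2],0]
    - [0,[0,4,0],0]
    - [0,[0,4,0],0]
    - [0,[0,0,0],0]
    - [0,[0,0,0],0]

```text
clock: 12.4
position: [0.5212, 0.2491, 0.1721]
tool_rot: [-1.66, -2.667, 0.001]
force: [1.1, -0.6, 0.2]
gripper_width: 0.0001
finger_force: 0.0
```

Run:
```python
from h import *
from rig import bot
s=bot.sense();print(s["clock"],s["position"],s["force"])
ims=[]
for n,(r,c) in(("scene",(215,262)),("top",(210,255))):
    f=bot.grab_frame(n);np.savez(n+"4.npz",**f)
    ims.append(cv2.resize(f["color"][r:r+40,c:c+40],(400,400),interpolation=cv2.INTER_CUBIC))
cv2.imwrite("pics/c7.png",np.hstack(ims))
```

```text
12.4 [0.52121525 0.24912906 0.17209834] [ 1.11271138 -0.55837385  0.20161879]
```

View pics/c7.png

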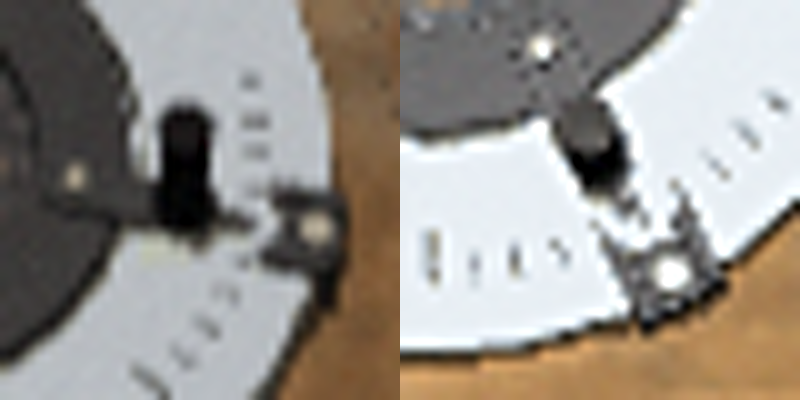

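The pointer now lines up with the middle of the clip in both views: scene (250,222) with prongs at 263 and 190, and top (637,215) between prongs at 607 and 685. The arm is clear, so I'm handing in.

```bash
python3 -c "
from rig import bot
print(bot.close_job())"
```

```text
the job is handed in; nothing more can be done
None
```

I pushed the lever round about 80° until its pointer stood between the clip's two prongs, moved the arm clear, and handed the job in at about 12.5 s; the interface returned no verdict.

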